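# Shut the damp box and bolt its lid

## Robot

A 6-joint arm with a two-finger parallel gripper is mounted at the origin on the work surface. World frame = base frame: x ahead of the robot, y to its left, z up, the work surface at z = 0. Lengths are in m, angles in rad, forces in N, time in s.
With the tool pointing down it reaches from about 0.225 to 0.875 m from the base axis. Payload 3.4 kg.
Tool frame: the origin (TCP) lies at the very end of the fingers, on their centre line; the grasp point (between the pads) lies 19 mm behind it; z points along the fingers, y is the direction in which the jaws open and shut (so a half turn about z gives the same grasp; the last joint's range is limited). The gripper opens to 85 mm and grips with 20 to 120 N. Pads are 22 mm wide; open, the fingers measure 114 mm over their backs; the gripper's body (76 mm by 85 mm) begins 54 mm behind the grasp point. The pads swing forward as they close: fully open they stand 13 mm farther back than shut.
Start: joints at [1.146, 0.276, 1.505, -0, 1.361, -0.121], TCP at [0.172, 0.549, 0.231] pointing down, gripper open.
Joint ranges: [-2.89, 2.89], [-0.75, 2.08], [0.22, 2.7], [-1.18, 4.32], [0.11, 2.71], [-2.7, 2.7]. Speed limits (rad/s): [2.57, 2.57, 3.14, 3.14, 3.14, 3.14].

## Interface

Orientations are given as a unit quaternion [w, x, y, z].
In Python, from rig import manip, eyes gives the robot as it stands. The module is installed in compiled form; this text tells all that it offers.
- The arm moves only by the tool servo_tool, never from a script. Its argument "deltas" is one flat list of numbers, 6 for each row, row after row: the shift along the tool's x, y, z in cm, then the turn, a rotation vector about the tool's x, y, z in degrees. A call has 1 to 20 rows; each row shifts and turns the pose as measured when the row begins, along the tool's axes as they then stand; what a row does not reach is not made up. A row lasts 1/10 s, in which the tool goes at most 50 mm and 8.59 degrees, less where a joint would pass 70% of its speed; a pose out of reach is approached as far as the arm can. A call with a gripper value outside its range is refused whole. "jaw" is the finger opening in cm, from 0 to 8.54, set as the call begins (left out, the last holds). The fingers move at their own pace and stop on an object; "grip_force" is the grip in N (left out, the last holds). Time passes only in rows, so rows that do not move let the fingers close. It gives the time, the measured TCP pose, the force and the opening at its end, in the units of the state.
- manip.get_state(): the state, without advancing time (a new reading comes with each control period).
- eyes.get_image(name): name is "scene" or "top" or "wrist"; returns (picture, depth): 420x560x3 uint8, red, green, blue; 420x560 float32, m along the optical axis (not along the pixel's ray), 0 where there is no reading.
- eyes.get_calibration(name): a dict with "camera_matrix" (3x3 intrinsics, pixels), "rvec" (rotation vector, rad) and "tvec" (3), from world to camera coordinates, as OpenCV has them. Camera axes: x right, y down, z forward; pixel columns grow to the right and rows downward; lengths in m; the calibration is good to about 2 mm. The wrist camera is an equidistant fisheye: a pixel r from the principal point sees the ray r / f radians off the axis. A picture is of the moment at which its call begins: read the wrist's pose just before it. get_calibration takes no time and is no camera call; for the wrist camera it gives the pose at the moment of the call.
- manip.sign_off(): hands the job in, once; it reports no verdict.
The state is a dict: "clock": time; "qpos": joint angles; "qd": joint speeds; "effort": joint torques, N m; "position": TCP position; "ee_rot": TCP orientation; "contact_force": force on the tool from outside, world axes, zero at the start; "moment": the same for the moment, N m; "width": finger opening in m.
Only numpy, scipy, OpenCV 4.12 (cv2) and the standard library are available. Lean on these libraries where they do the work, as an engineer would, in place of code of your own. Each camera call takes 0.05 s, during which the arm holds its last target.

## Task

Push the green lid of the plywood damp box fully shut, then lift the barrel bolt's red-knobbed handle up out of its notch, slide the bolt into the staple on the lid, and let the handle drop fully down into the other notch. Leave the pots, jars, cups and tools around it standing where they are.

Things in the scene. Friction and masses are not known exactly. Their poses are not given: they have to be found in the camera images.
- chest: plywood damp box fixed to the table, 220 (x) x 360 (y) x 100 high. Origin: centre of its underside; x to its back, y to its left seen from the robot, z up. Flat top at z = 100 mm: the left half (y 0 to 180) is a fixed deck with a barrel bolt near its front, the right half is the green lid. Lengths named 'box' are in this frame, mm. Behind the bolt the deck is clear to box x = +35.
- lid (a joint): hinge of the green lid (177 wide, 12 thick) on the box's back edge, axis along y at box x = +100, z = 100; rad: 0 fully shut, flush with the deck; grows as the front edge rises. Starts ajar (0.25 to 0.7). Stiff: stays where it is left; 1 to 3 N down near the front edge shuts it. The rod can enter the staple only when the lid is shut.
- lid_front (a point): middle of the lid's front edge on its top face (205 mm from the hinge, box y = -90 mm); the lid is 177 mm wide, 12 mm thick; a 60 mm wide steel tab sticks out 16 mm farther in front
- bolt (a joint): slide of the 12 mm steel rod along the box's -y (towards the lid), axis at box x = -60, z = 120; m: about 0 drawn, handle at the first notch; 0.050 home, handle at the second notch; stops at -0.003 and 0.053. Stays where it is left (1.5 N friction). Cannot pass between notches while the handle is down.
- handle (a joint): turn of the bolt's handle about the rod, rad: 0 fully down in a notch; grows as the knob is tipped up and over towards the box's back, stop at 1.15. The stem clears the lip above about 0.95. Turns freely: beyond about 0.6 it leans back under its weight and stays up at the stop; below that it falls to the front, into a notch if opposite one.
- knob (a point): centre of the red ball knob, 20 mm across, on the handle's 8 mm stem, which is bent upward; 52 mm from the rod's axis. Handle down: 24.5 in front of the axis (box -x) and 46 above it (166 over the table); handle up at its stop: 32 behind the axis and 41 above it. Moves with the bolt along y; can be pushed or pinched.
- notch_home (a point): second notch (bolt home) in the steel housing's 4 mm thick lip, which stands in front of the rod at box x = -73 to -69, top at z = 124; notch 16 mm wide, centre at box y = 60. The point lies on the rod's axis (box x = -60, z = 120)
- notch_drawn (a point): first notch (bolt drawn), alike, centre at box y = 110; the point lies on the rod's axis. The housing spans box y 14 to 152, x -83 to -37; its highest parts are two straps at z = 131, at y 22 to 32 and 138 to 148
- staple (a point): steel staple on the lid that the rod enters, 35 mm tall, opening 18 wide and 31 high; the point is its centre at rod height, at box x = -60, y = -17, z = 120 when the lid is shut
- glaze_pot: small amber glass jar with an orange cap, 44 mm diameter, 50 mm tall, standing at the back of the box's deck; origin at its underside; leave alone
- cup: green cup, 76 mm diameter, 90 mm tall, beside the box's left end; origin at its underside; leave alone
- slip_jar: terracotta-coloured jar with a steel cap, 84 mm diameter, 105 mm tall, beside the box's right end; origin at its underside; leave alone
- mug: white mug, 82 mm diameter, 95 mm tall, far to the left; origin at its underside; leave alone
- rib_blue: flat blue plastic potter's rib, about 56 x 58 x 7 mm, lying flat on the table in front of the box; leave alone
- rib_wood: flat wooden potter's rib, about 56 x 58 x 7 mm, lying on the table to the right; leave alone

How it is judged:
On the way, in this order (a step that is already met when the one before it is completed fails the run):
1. the lid is shut (value of joint lid below 0.04 rad), for 0.2 s.
2. the handle is lifted out of the first notch, lid still shut (value of joint handle above 0.75 rad and value of joint bolt below 0.015 m and value of joint lid below 0.04 rad), for 0.05 s.
3. the bolt is slid home into the staple, lid still shut (value of joint bolt above 0.044 m and value of joint lid below 0.04 rad), for 0.1 s.
At the end, for the whole second after the job is handed in: The lid is shut (within 0.04 rad), the bolt is home in the staple (slid at least 44 of its 50 mm), its handle is down in the second notch (within 0.15 rad), and all are at rest (all of step 3 and value of joint handle below 0.15 rad and velocity of joint bolt between -0.05 and 0.05 m/s and velocity of joint handle between -0.05 and 0.05 rad/s and velocity of joint lid between -0.05 and 0.05 rad/s); the robot touches nothing.
It fails at once if a pot, jar, cup or tool is shifted more than 30 mm or knocked over (distance of any of glaze_pot, cup, slip_jar, mug, rib_blue, rib_wood from where it was at the start of the episode above 0.03 m or angle between any of glaze_pot, cup, slip_jar, mug, rib_blue, rib_wood's own z axis and vertical above 0.5 rad).
It also fails if it takes over 51 s, if anything falls off the work surface, if the arm or the gripper's body presses on something with over 40 N, if the wrist force passes 120 N, or if a joint passes its speed limit or range.

## Working session

There is one attempt and no reset: what is moved stays moved. The work goes in short steps, Python scripts to look and compute and a tool call to move; the robot and the scene stay as the last step left them, time stands still between calls to the robot, and variables do not carry over. Pictures are saved under pics/ and viewed, and the job is handed in when it is done.

Besides the shell and the picture viewer there is one more tool, called after "Emit:" by a JSON object that holds its "api" and its "payload", one argument or row to a line. servo_tool: Moves the arm, as the interface text tells. Its arguments: {"type":"object","properties":{"deltas":{"type":"array","items":{"type":"number"}},"jaw":{"type":"number"},"grip_force":{"type":"number"}},"required":["deltas"]}

```bash
mkdir -p pics; cat > h.py <<'E'
from rig import manip, eyes
import numpy as np, cv2
def cam(n):
    c=eyes.get_calibration(n); K=np.array(c['camera_matrix']);R=cv2.Rodrigues(np.array(c['rvec'],float))[0];t=np.array(c['tvec'],float).ravel()
    return K,R,t
def snap(n,f):
    K,R,t=cam(n); p,d=eyes.get_image(n); cv2.imwrite('pics/'+f+'.png',p[:,:,::-1]); np.savez('pics/'+f+'.npz',p=p,d=d,K=K,R=R,t=t); return p,d
def pix(f,u,v,z=None,r=2):
    q=np.load('pics/'+f+'.npz'); d=q['d'][v-r:v+r+1,u-r:u+r+1]; d=np.median(d[d>0])
    c=np.linalg.inv(q['K'])@[u,v,1]*d
    return q['R'].T@(c-q['t'])
def crop(f,x0,y0,x1,y1,s,o):
    p=np.load('pics/'+f+'.npz')['p'][y0:y1,x0:x1,::-1]; cv2.imwrite('pics/'+o+'.png',cv2.resize(p,None,fx=s,fy=s,interpolation=cv2.INTER_CUBIC))
E
python3 - <<'E'
from h import *
print(manip.get_state()); snap('scene','s0');snap('top','t0')
E
```

```text
{'clock': 0.0, 'qpos': array([ 1.14600106e+00,  2.76589738e-01,  1.50612475e+00,  1.15548895e-05,
        1.36070046e+00, -1.20989279e-01]), 'qd': array([ 0.00174002,  0.00082213, -0.00095317,  0.00029224, -0.00028458,
        0.0010654 ]), 'effort': array([-4.65656740e-04, -4.16759670e+01, -2.45800155e+01, -5.67284478e-04,
        1.08783631e-02, -1.10865454e-05]), 'position': array([0.17179108, 0.54818774, 0.23044605]), 'ee_rot': array([-2.51009954e-04,  1.51320621e-01,  9.88484314e-01, -8.75905496e-04]), 'contact_force': array([-0.26725056, -0.11720844,  0.38273022]), 'moment': array([-0.00481737, -0.0161991 ,  0.07160826]), 'width': 0.08534389117924561}
```

View pics/s0.png

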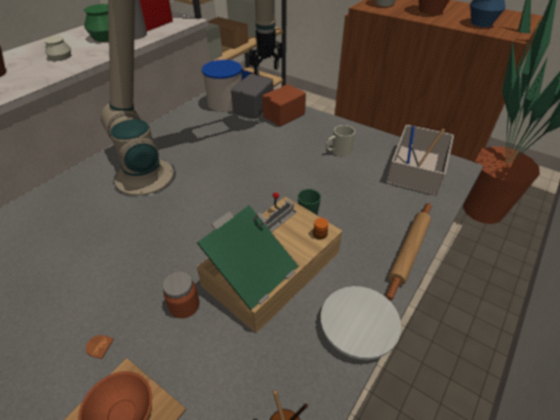

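View pics/t0.png

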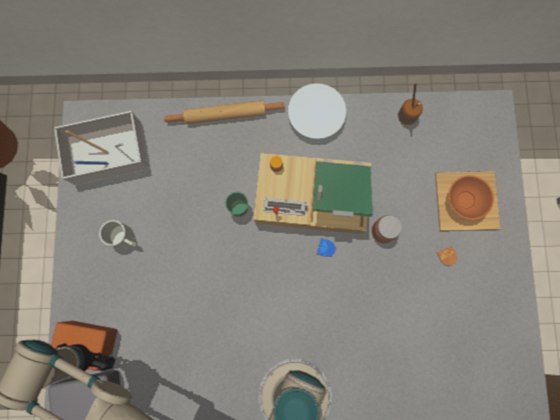

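The top view shows the box around (315,195). The bolt is at (285,208), the red knob at (277,211) and the green lid ajar around (343,188). I'll enlarge this area and measure.

```bash
python3 - <<'E'
from h import *
crop('t0',220,140,420,270,4,'t0c')
crop('s0',170,170,350,330,4.4,'s0c')
E
```

```text
(no output)
```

View pics/t0c.png

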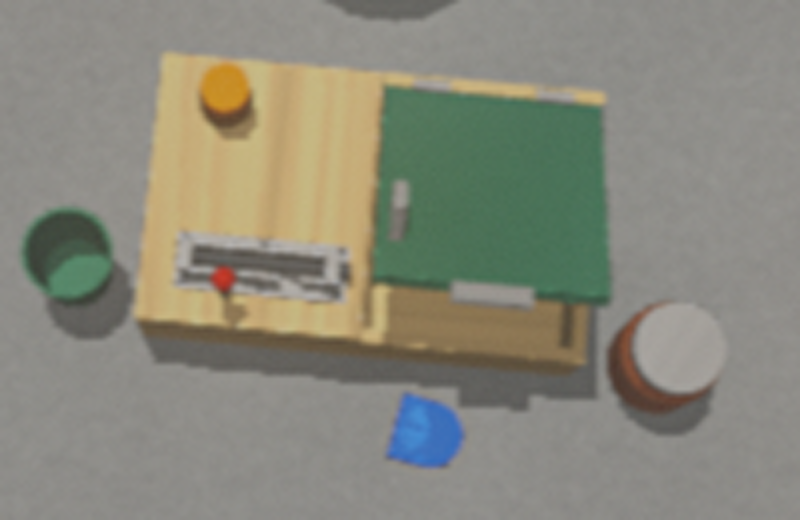

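View pics/s0c.png

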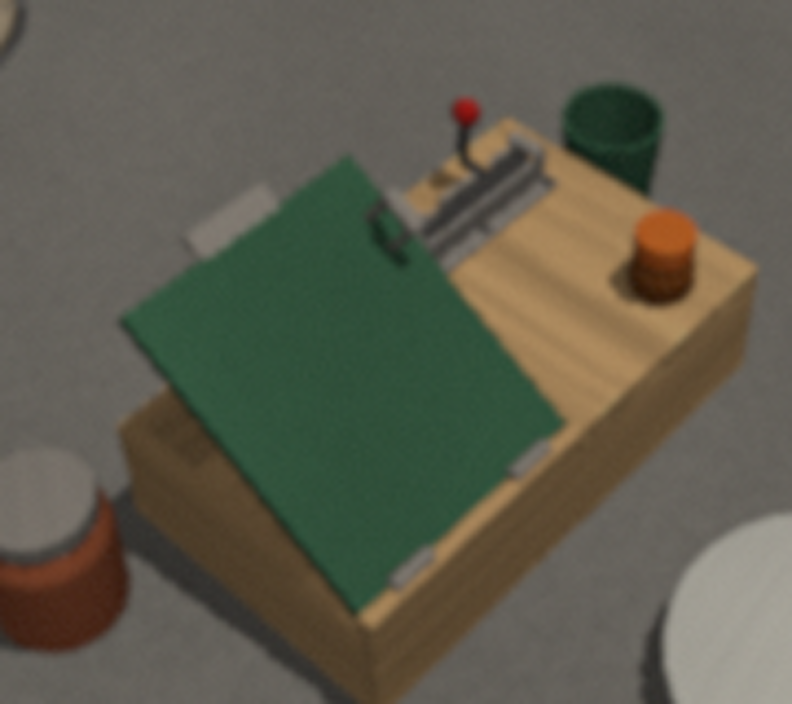

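The crop gives deck corners at crop (163,55), (605,97) and (137,320). The knob is at (222,279), the lid's front edge runs from (374,280) to (608,300), and the tab is near (492,293). Next I'll fit the box pose.

```bash
cat >> h.py <<'E'
def plane(f,u,v,z):
    q=np.load('pics/'+f+'.npz'); R=q['R'];o=-R.T@q['t']; d=R.T@(np.linalg.inv(q['K'])@[u,v,1]); return o+d*(z-o[2])/d[2]
E
python3 - <<'E'
from h import *
from scipy.optimize import least_squares
T=lambda x,y:(220+(x+.5)/4-.5,140+(y+.5)/4-.5)
S=lambda x,y:(170+(x+.5)/4.4-.5,170+(y+.5)/4.4-.5)
qs={n:np.load('pics/'+n+'.npz') for n in('t0','s0')}
obs=[('t0',T(163,55),(110,180,100)),('t0',T(605,97),(110,-180,100)),('t0',T(137,320),(-110,180,100)),
('s0',S(757,270),(110,180,100)),('s0',S(370,628),(110,-180,100)),('s0',S(510,120),(-110,180,100)),
('t0',T(222,279),(-84.5,110,166)),('s0',S(466,111),(-84.5,110,166))]
def W(p,b):
    c,s=np.cos(p[2]),np.sin(p[2]); b=np.array(b)/1000; return np.array([p[0]+c*b[0]-s*b[1],p[1]+s*b[0]+c*b[1],b[2]])
def proj(n,w):
    q=qs[n]; c=q['K']@(q['R']@w+q['t']); return c[:2]/c[2]
def res(p): return np.concatenate([proj(n,W(p,b))-np.array(uv) for n,uv,b in obs])
c0=(plane('t0',*obs[1][1],.1)+plane('t0',*obs[2][1],.1))/2
r=least_squares(res,[c0[0],c0[1],0],loss='soft_l1'); print(r.x,np.degrees(r.x[2])); print(r.fun.reshape(-1,2).round(2))
for n,uv,b in obs:
    print(n,b,plane(n,*uv,b[2]/1000).round(4),W(r.x,b).round(4), pix(n,int(round(uv[0])),int(round(uv[1]))).round(4))
# lid angle from front edge
from math import *
for n,uv,y in (('t0',T(374,281),-2),('t0',T(608,301),-178),('s0',S(350,157),-2),('s0',S(122,318),-178)):
    f=lambda a:proj(n,W(r.x,(100-205*cos(a),y,100+205*sin(a))))-uv
    k=least_squares(lambda a:f(a[0]),[.4]); print('lid',k.x,k.fun)
np.save('box.npy',r.x)
print({k:W(r.x,b).round(4) for k,b in dict(front=(-105,-90,100),knob=(-84.5,110,166),knobhome=(-84.5,60,166)).items()})
print(pix('t0',276,162),pix('t0',235,203),pix('t0',388,227))
E
```

```text
[ 0.64442353 -0.07409674 -0.12076859] -6.919530620402518
[[ 0.44 -1.04]
 [ 0.37 -1.12]
 [-0.52 -0.94]
 [ 0.12 -1.18]
 [-0.35 -0.53]
 [-0.97 -1.24]
 [ 0.48 -0.06]
 [-0.25 -0.24]]
t0 (110, 180, 100) [0.7718 0.0928 0.1   ] [0.7753 0.0913 0.1   ] [0.8027 0.099  0.0025]
t0 (110, -180, 100) [ 0.7282 -0.2646  0.1   ] [ 0.7319 -0.266   0.1   ] [ 7.553e-01 -2.839e-01 -6.000e-04]
t0 (-110, 180, 100) [0.5539 0.1162 0.1   ] [0.5569 0.1178 0.1   ] [0.5589 0.1184 0.0604]
s0 (110, 180, 100) [0.7773 0.0871 0.1   ] [0.7753 0.0913 0.1   ] [0.7436 0.1731 0.0033]
s0 (110, -180, 100) [ 0.7335 -0.2667  0.1   ] [ 0.7319 -0.266   0.1   ] [ 0.7313 -0.2632  0.0947]
s0 (-110, 180, 100) [0.5627 0.1148 0.1   ] [0.5569 0.1178 0.1   ] [0.5041 0.2043 0.003 ]
t0 (-84.5, 110, 166) [0.5736 0.0468 0.166 ] [0.5738 0.0453 0.166 ] [0.5734 0.0469 0.174 ]
s0 (-84.5, 110, 166) [0.575  0.0448 0.166 ] [0.5738 0.0453 0.166 ] [0.5788 0.042  0.1694]
lid [0.49314563] [-0.24879167 -0.03616757]
lid [0.50652844] [0.46147947 0.13883393]
lid [0.55050274] [0.23132071 0.1943622 ]
lid [0.55962005] [0.55821314 0.40469357]
{'front': array([ 0.5293, -0.1508,  0.1   ]), 'knob': array([0.5738, 0.0453, 0.166 ]), 'knobhome': array([ 0.5678, -0.0044,  0.166 ])}
[0.72746113 0.0416113  0.15003816] [0.62782892 0.18625951 0.00332795] [ 0.52030529 -0.30671932  0.10474938]
```

```bash
cat >> h.py <<'E'
from scipy.spatial.transform import Rotation as Ro
def st():
    s=manip.get_state(); p=np.load('box.npy'); w,x,y,z=s['ee_rot']; R=Ro.from_quat([x,y,z,w]); B=Ro.from_euler('z',p[2])
    tip=B.inv().apply(s['position']-[p[0],p[1],0])*1000
    Rd=B*Ro.from_matrix(np.diag([-1.,1,-1])); e=np.degrees((R.inv()*Rd).as_rotvec())
    print('t',round(s['clock'],2),'box tip',tip.round(1),'rotvec fix',e.round(2),'F(box)',B.inv().apply(s['contact_force']).round(2),'w',round(s['width'],4)); return tip
E
python3 - <<'E'
from h import *
tip=st()
for t in((-66,-90,235),): d=np.array(t)-tip; print('aligned tool delta cm',[-d[0]/10,d[1]/10,-d[2]/10])
E
```

```text
t 0.1 box tip [-544.1  560.9  230.5] rotvec fix [ -0.09  -0.02 -10.49] F(box) [-0.23  0.46 -0.12] w 0.0851
aligned tool delta cm [np.float64(-47.81315602799672), np.float64(-65.08595507086912), np.float64(-0.4454273608863275)]
```

Emit:
{"api": "servo_tool", "payload": {
  "deltas": [0, 0, -1.5, 0, 0, -5.3, 0, 0, -1.5, 0, 0, -5.2, -2.7, -3.6, 0, 0, 0, 0, -2.7, -3.6, 0, 0, 0, 0, -2.7, -3.6, 0, 0, 0, 0, -2.7, -3.6, 0, 0, 0, 0, -2.7, -3.6, 0, 0, 0, 0, -2.7, -3.6, 0, 0, 0, 0, -2.7, -3.6, 0, 0, 0, 0, -2.7, -3.6, 0, 0, 0, 0, -2.7, -3.6, 0, 0, 0, 0, -2.7, -3.6, 0, 0, 0, 0, -2.7, -3.6, 0, 0, 0, 0, -2.7, -3.6, 0, 0, 0, 0, -2.7, -3.6, 0, 0, 0, 0, -2.7, -3.6, 0, 0, 0, 0, -2.7, -3.6, 0, 0, 0, 0, -2.7, -3.6, 0, 0, 0, 0],
  "jaw": 0
}}

```text
clock: 1.9
position: [0.5456, -0.0916, 0.2561]
ee_rot: [-0.003, 0.051, 0.999, -0.002]
contact_force: [1.0, 0.7, -0.1]
width: -0.0003
```

```bash
python3 - <<'E'
from h import *
tip=st()
for t in((-66,-90,235),): d=np.array(t)-tip; print('aligned tool delta cm',[-d[0]/10,d[1]/10,-d[2]/10])
E
```

```text
t 1.9 box tip [-96.  -29.3 256.1] rotvec fix [-0.24 -0.37  1.05] F(box) [ 0.95  0.85 -0.14] w -0.0003
aligned tool delta cm [np.float64(-3.0001417934001737), np.float64(-6.07245603776377), np.float64(2.1071324980538066)]
```

Emit:
{"api": "servo_tool", "payload": {
  "deltas": [-1.5, -3, 0.5, 0, 0, 0.5, -1.5, -3, 0.5, 0, 0, 0.5, 0, 0, 2, 0, 0, 0, 0, 0, 2, 0, 0, 0, 0, 0, 2, 0, 0, 0, 0, 0, 2, 0, 0, 0]
}}

```text
clock: 2.5
position: [0.5737, -0.167, 0.1624]
ee_rot: [-0.001, 0.065, 0.998, -0.004]
contact_force: [-0.2, 0.4, 1.6]
width: -0.0
```

```bash
python3 - <<'E'
from h import *
tip=st()
E
```

```text
t 2.5 box tip [ -59.  -100.8  162.4] rotvec fix [-0.42 -0.12 -0.53] F(box) [-0.23  0.37  1.58] w -0.0
```

Contact at 1.6 N. I'll keep pushing down.

Emit:
{"api": "servo_tool", "payload": {
  "deltas": [0.4, 0.4, 1.5, 0, 0, 0, 0.3, 0, 1.5, 0, 0, 0, 0, 0, 1.5, 0, 0, 0, 0, 0, 1, 0, 0, 0, 0, 0, 0.5, 0, 0, 0]
}}

```text
clock: 3.0
position: [0.5647, -0.1622, 0.0995]
ee_rot: [-0.004, 0.065, 0.998, -0.003]
contact_force: [-10.4, 3.7, 44.9]
width: 0.0003
```

```bash
python3 - <<'E'
from h import *
tip=st()
E
```

```text
t 3.0 box tip [-68.5 -97.   99.5] rotvec fix [-0.36 -0.44 -0.56] F(box) [-10.73   2.47  44.94] w 0.0003
```

Emit:
{"api": "servo_tool", "payload": {
  "deltas": [0, 0, -0.1, 0, 0, 0, 0, 0, -0.2, 0, 0, 0, 0, 0, -1, 0, 0, 0, 0, 0, -3, 0, 0, 0, 0, 0, -3, 0, 0, 0, 0, 0, -3, 0, 0, 0]
}}

```text
clock: 3.6
position: [0.5632, -0.1606, 0.2033]
ee_rot: [-0.009, 0.065, 0.998, -0.001]
contact_force: [0.5, -0.0, -0.5]
width: 0.0002
```

```bash
python3 - <<'E'
from h import *
tip=st(); snap('scene','s1'); crop('s1',170,170,350,330,4.4,'s1c')
d=np.array([-116,110,200])-tip; print(d)
E
```

```text
t 3.6 box tip [-70.2 -95.7 203.3] rotvec fix [-0.2  -0.97 -0.57] F(box) [ 0.51  0.03 -0.46] w 0.0002
[-45.781267   205.65689389  -3.30530784]
```

View pics/s1c.png

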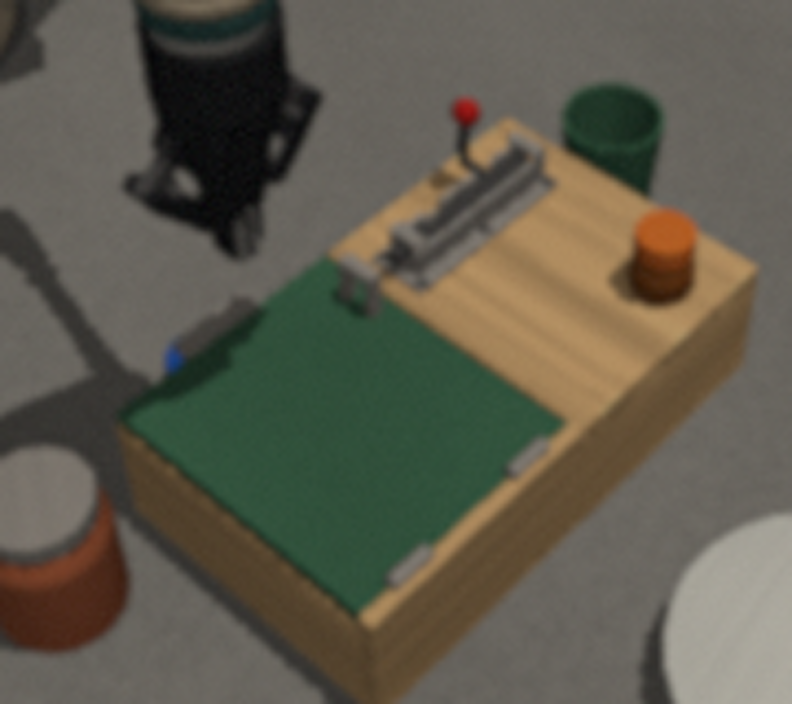

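The lid is flush at crop (340,440) and the knob at (466,111) hasn't moved. Next I'll go to the front of the knob.

Emit:
{"api": "servo_tool", "payload": {
  "deltas": [2, 3.5, 0, 0, -0.5, -0.5, 2, 4, 0, 0, -0.5, 0, 0.6, 4, 0, 0, 0, 0, 0, 4, 0, 0, 0, 0, 0, 4, 0, 0, 0, 0, 0, 1, 0, 0, 0, 0, 0, 0, 0, 0, 0, 0]
}}

```text
clock: 4.35
position: [0.5486, 0.0518, 0.2129]
ee_rot: [0.012, 0.062, 0.998, -0.005]
contact_force: [0.2, 0.2, 0.4]
width: 0.0004
```

```bash
python3 - <<'E'
from h import *
tip=st(); d=np.array([-116,110,152])-tip; print(d)
E
```

```text
t 4.35 box tip [-110.3  113.4  212.9] rotvec fix [-0.49  1.36 -0.25] F(box) [0.21 0.2  0.42] w 0.0004
[ -5.66166593  -3.40148812 -60.92434887]
```

Emit:
{"api": "servo_tool", "payload": {
  "deltas": [0.6, -0.2, 0, -0.3, 0.8, 0, 0, -0.1, 2, 0, 0.5, 0, 0, 0, 2, 0, 0, 0, 0, 0, 1.8, 0, 0, 0, 0, 0, 0, 0, 0, 0]
}}

```text
clock: 4.85
position: [0.5415, 0.0418, 0.1543]
ee_rot: [-0.0, 0.065, 0.998, -0.003]
contact_force: [-0.8, -0.9, -0.7]
width: 0.0003
```

```bash
python3 - <<'E'
from h import *
tip=st(); d=np.array([-116,110,152])-tip; print(d)
snap('scene','s2'); crop('s2',230,150,350,270,5,'s2c')
E
```

```text
t 4.85 box tip [-116.2  102.7  154.3] rotvec fix [-0.37 -0.02 -0.55] F(box) [-0.73 -0.96 -0.72] w 0.0003
[ 0.15731631  7.32573048 -2.26868779]
```

View pics/s2c.png

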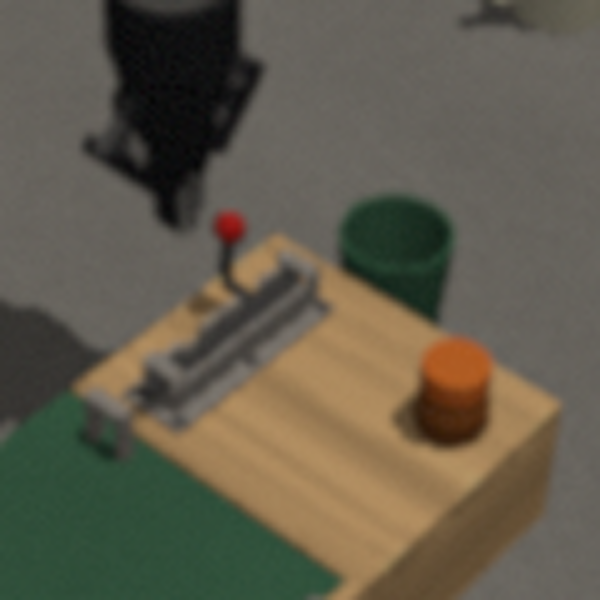

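The finger at crop (180,220) is in front of the knob at (230,226). I'll push it towards the back.

Emit:
{"api": "servo_tool", "payload": {
  "deltas": [-0.5, 0.8, 0, 0, 0, -0.5, -1.1, 0, 0, 0, 0, 0, -1.2, 0, 0, 0, 0, 0, -1.2, 0, 0, 0, 0, 0, -1.2, 0, 0, 0, 0, 0, -1, 0, 0, 0, 0, 0, 0, 0, 0, 0, 0, 0]
}}

```text
clock: 5.6
position: [0.6133, 0.0401, 0.1641]
ee_rot: [0.005, 0.061, 0.998, -0.003]
contact_force: [-6.1, 0.1, 2.6]
width: 0.0
```

```bash
python3 - <<'E'
from h import *
tip=st()
snap('scene','s3'); crop('s3',230,150,350,270,5,'s3c')
E
```

```text
t 5.6 box tip [-44.6 109.6 164.1] rotvec fix [-0.36  0.56 -0.11] F(box) [-6.07 -0.68  2.57] w 0.0
```

View pics/s3c.png

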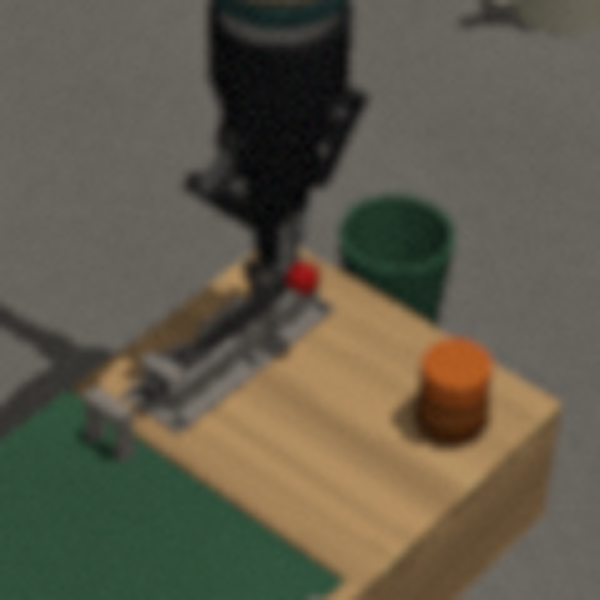

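The handle is up at its stop, with the knob at crop (302,277). I'll move round to the knob's left side.

Emit:
{"api": "servo_tool", "payload": {
  "deltas": [1.2, 0, -0.5, 0, 0.3, 0, 0.5, 0.5, -2, 0, 0, 0, 0, 2, -2, 0, 0, 0, -2, 2, -0.5, 0, 0, 0, -1, 0, 0, 0, 0, 0, 0, 0, 0, 0, 0, 0]
}}

```text
clock: 6.25
position: [0.6312, 0.0844, 0.2165]
ee_rot: [0.003, 0.061, 0.998, -0.004]
contact_force: [0.5, -0.0, -1.1]
width: -0.0
```

```bash
python3 - <<'E'
from h import *
tip=st(); print(np.array([-30,146,153])-tip)
E
```

```text
t 6.25 box tip [-32.2 155.8 216.5] rotvec fix [-0.39  0.35 -0.11] F(box) [ 0.53  0.02 -1.07] w -0.0
[  2.21023436  -9.76590188 -63.4738968 ]
```

Emit:
{"api": "servo_tool", "payload": {
  "deltas": [-0.2, 0, 2, 0, 0, 0, 0, 0, 2, 0, 0, 0, 0, 0, 1.8, 0, 0, 0, 0, 0, 0.3, 0, 0, 0]
}}

```text
clock: 6.65
position: [0.6311, 0.0812, 0.1536]
ee_rot: [0.002, 0.062, 0.998, -0.004]
contact_force: [-0.0, -0.4, -1.0]
width: 0.0002
```

```bash
python3 - <<'E'
from h import *
tip=st()
snap('scene','s4'); crop('s4',230,150,350,270,5,'s4c')
E
```

```text
t 6.65 box tip [-31.9 152.5 153.6] rotvec fix [-0.5   0.26 -0.17] F(box) [ 0.03 -0.42 -1.01] w 0.0002
```

View pics/s4c.png

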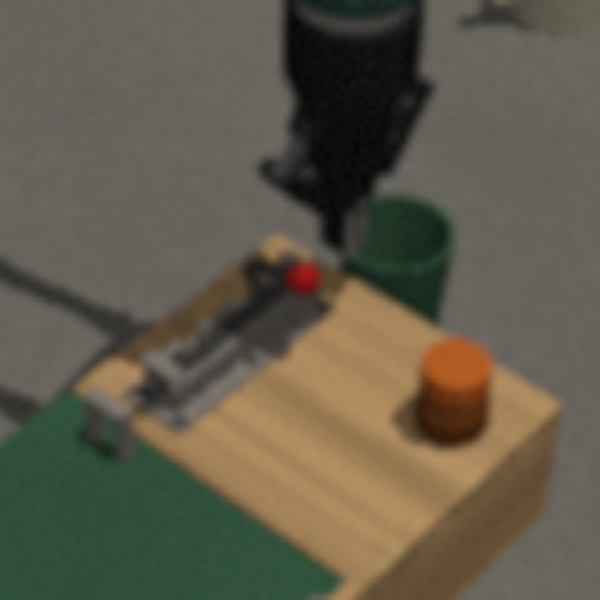

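Emit:
{"api": "servo_tool", "payload": {
  "deltas": [0, -1.2, 0, 0, 0, 0, 0, -1.2, 0, 0, 0, 0, 0, -1.2, 0, 0, 0, 0, 0, -1.2, 0, 0, 0, 0, 0, -1.0, 0, 0, 0, 0, 0, 0, 0, 0, 0, 0]
}}

```text
clock: 7.3
position: [0.6244, 0.018, 0.1582]
ee_rot: [0.005, 0.063, 0.998, -0.004]
contact_force: [-0.2, 0.3, 0.6]
width: -0.0001
```

```bash
python3 - <<'E'
from h import *
tip=st()
snap('top','t5'); snap('scene','s5'); crop('s5',200,150,350,270,5,'s5c');crop('t5',250,170,350,240,7,'t5c')
E
```

```text
t 7.3 box tip [-30.9  89.  158.2] rotvec fix [-0.38  0.57 -0.27] F(box) [-0.2   0.31  0.57] w -0.0001
```

View pics/s5c.png

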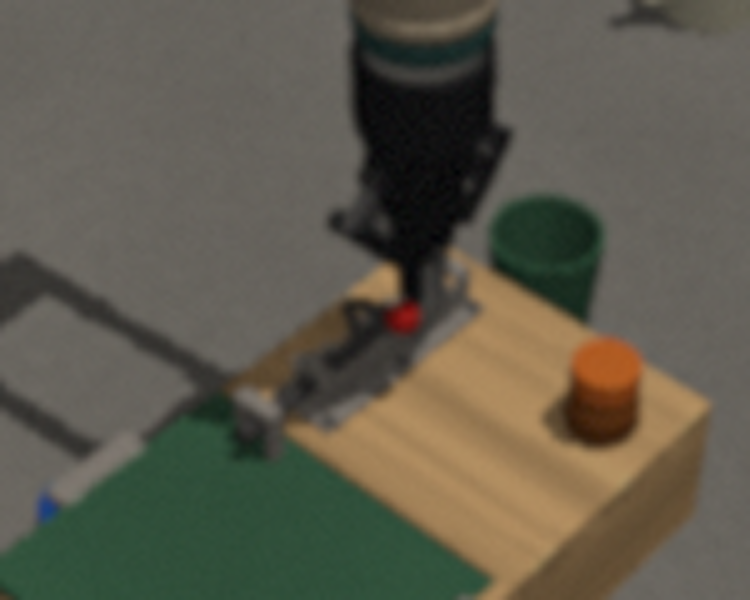

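View pics/t5c.png

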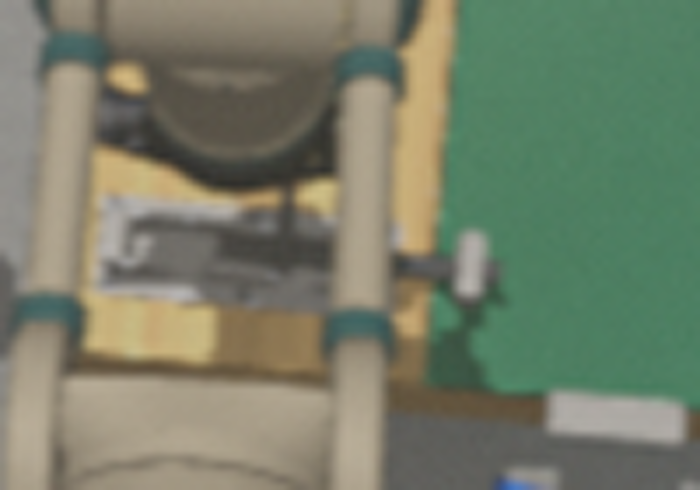

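The knob is at scene crop (404,318), and the rod end is through the staple, at top crop (498,272). I'll work out the bolt position from the knob.

```bash
cat >> h.py <<'E'
def tobox(w):
    p=np.load('box.npy'); return Ro.from_euler('z',-p[2]).apply(np.array(w)-[p[0],p[1],0])*1000
E
python3 - <<'E'
from h import *
def red(f,z):
    p=np.load('pics/'+f+'.npz')['p'].astype(int); m=(p[...,0]>120)&(p[...,1]<60)&(p[...,2]<70); m[:160]=0;m[300:]=0;m[:,:200]=0;m[:,320:]=0
    v,u=np.nonzero(m); print(f,len(u),u.mean(),v.mean(),tobox(plane(f,u.mean(),v.mean(),z)).round(1))
red('s0',.166);red('s3',.161);red('s4',.161);red('s5',.161)
E
```

```text
s0 12 275.8333333333333 193.91666666666666 [-85.3 113.3 166. ]
s3 15 292.2 205.93333333333334 [-20.  110.6 161. ]
s4 14 290.7142857142857 204.5 [-27.  112.3 161. ]
s5 8 280.875 212.875 [-25.1  68.3 161. ]
```

Emit:
{"api": "servo_tool", "payload": {
  "deltas": [0, -0.4, 0.3, 0, 0, 0, 0, -0.2, 0, 0, 0, 0, 0, 0, 0, 0, 0, 0]
}}

```text
clock: 7.7
position: [0.6245, 0.0137, 0.1557]
ee_rot: [0.006, 0.062, 0.998, -0.003]
contact_force: [0.9, 1.2, 0.7]
width: -0.0002
```

```bash
python3 - <<'E'
from h import *
tip=st()
snap('scene','s6'); crop('s6',240,190,320,250,10,'s6c');crop('s4',240,190,320,250,10,'s4d')
E
```

```text
t 7.7 box tip [-30.3  84.7 155.7] rotvec fix [-0.3   0.67 -0.17] F(box) [0.78 1.34 0.73] w -0.0002
```

View pics/s6c.png

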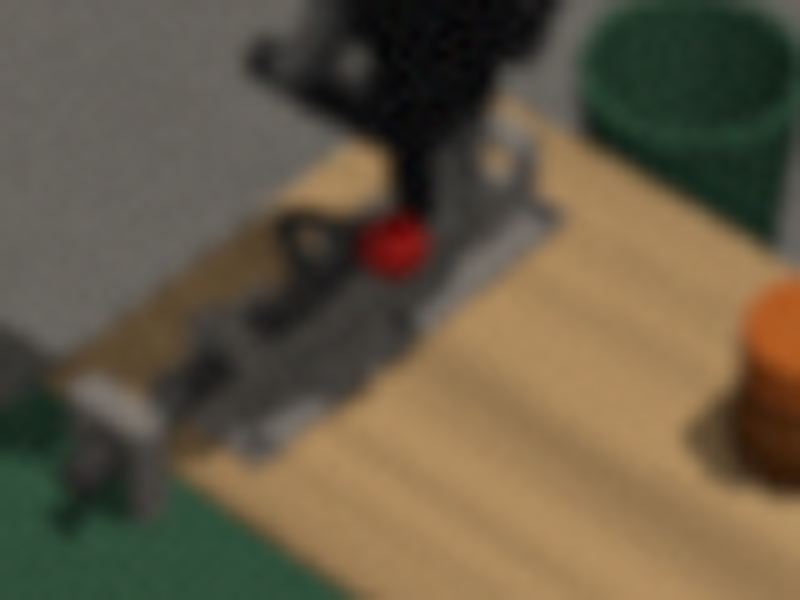

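View pics/s4d.png

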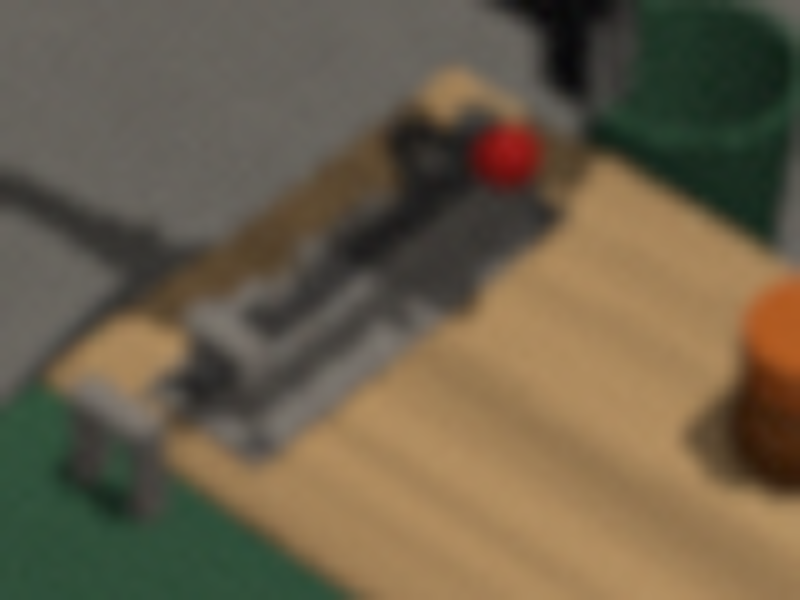

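The knob has moved from crop (506,155) to (396,244).

```bash
python3 - <<'E'
from h import *
for f,x,y in(('s4',506,155),('s6',396,244)): print(tobox(plane(f,240+(x+.5)/10-.5,190+(y+.5)/10-.5,.161)))
E
```

```text
[-26.74309759 109.51721276 161.        ]
[-25.79537199  61.91571293 161.        ]
```

About 47.6 mm of travel so far, so another 2 mm or so.

Emit:
{"api": "servo_tool", "payload": {
  "deltas": [0, -0.35, 0, 0, 0, 0, 0, 0, 0, 0, 0, 0]
}}

```text
clock: 7.95
position: [0.6241, 0.0106, 0.1556]
ee_rot: [0.006, 0.061, 0.998, -0.003]
contact_force: [-1.3, 0.4, -0.3]
width: 0.0001
```

```bash
python3 - <<'E'
from h import *
tip=st()
snap('scene','s7'); crop('s7',240,190,320,250,10,'s7c')
E
```

```text
t 7.95 box tip [-30.3  81.6 155.6] rotvec fix [-0.31  0.66 -0.11] F(box) [-1.37  0.19 -0.33] w 0.0001
```

View pics/s7c.png

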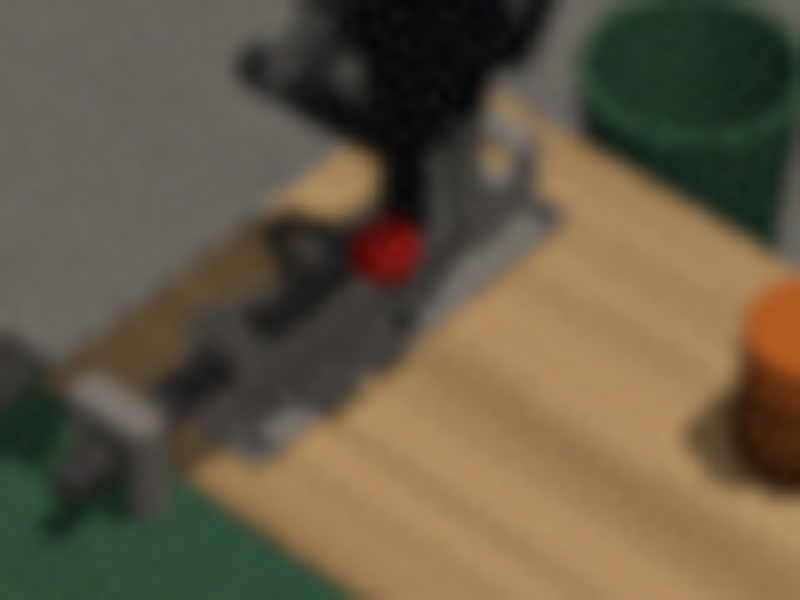

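The knob at (388,249) gives about 50.5 mm, so the bolt is home. I'll back away and come round behind the knob.

Emit:
{"api": "servo_tool", "payload": {
  "deltas": [0, 1, 0, 0, 0.3, 0, 0, 0, -2.5, 0, 0, 0, 0, 0, -2.5, 0, 0, 0, -2, -1.2, 0, 0, 0, 0, -2, -1.2, 0, 0, 0, 0, 0, -0.8, 0, 0, 0, 0, 0, 0, 0, 0, 0, 0]
}}

```text
clock: 8.7
position: [0.6607, -0.0125, 0.2062]
ee_rot: [0.0, 0.06, 0.998, -0.003]
contact_force: [0.6, 0.5, 0.1]
width: -0.0003
```

```bash
python3 - <<'E'
from h import *
tip=st(); print(np.array([8,60,153])-tip)
E
```

```text
t 8.7 box tip [  8.7  63.1 206.2] rotvec fix [-0.33  0.04  0.03] F(box) [0.59 0.54 0.09] w -0.0003
[ -0.70334425  -3.08213984 -53.21845526]
```

Emit:
{"api": "servo_tool", "payload": {
  "deltas": [0, -0.3, 2, 0, 0, 0, 0, 0, 2, 0, 0, 0, 0, 0, 1.2, 0, 0, 0, 0.8, 0, 0, 0, 0, 0, 1, 0, 0, 0, 0, 0, 1, 0, 0, 0, 0, 0, 1, 0, 0, 0, 0, 0, 1, 0, 0, 0, 0, 0, 0.5, 0, 0, 0, 0, 0, 0, 0, 0, 0, 0, 0]
}}

```text
clock: 9.7
position: [0.5997, -0.0053, 0.1562]
ee_rot: [0.001, 0.059, 0.998, -0.002]
contact_force: [0.5, -0.1, -0.2]
width: -0.0001
```

```bash
python3 - <<'E'
from h import *
tip=st()
snap('scene','s8'); crop('s8',240,190,320,250,10,'s8c')
E
```

```text
t 9.7 box tip [-52.7  62.9 156.2] rotvec fix [-0.22  0.09  0.1 ] F(box) [ 0.54 -0.05 -0.25] w -0.0001
```

View pics/s8c.png

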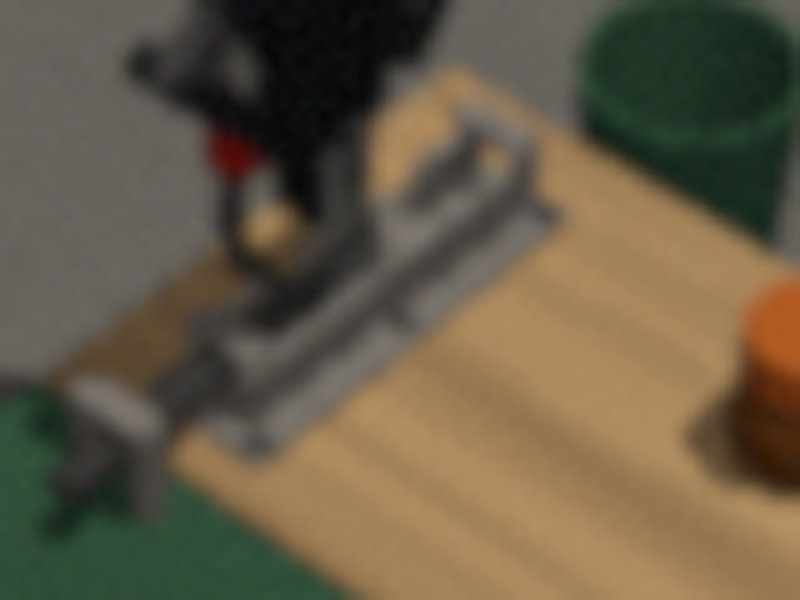

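The handle has fallen to the front, with the knob at crop (237,150). I'll retract up and back, then check.

Emit:
{"api": "servo_tool", "payload": {
  "deltas": [-1.5, 0, 0, 0, 0, 0, -1, 0, -2, 0, 0, 0, 0, 0, -4, 0, 0, 0, 0, 0, -4, 0, 0, 0, -2, 4, -2, 0, 0, 0, -2, 4, 0, 0, 0, 0, 0, 4, 0, 0, 0, 0, 0, 4, 0, 0, 0, 0, 0, 0, 0, 0, 0, 0]
}}

```text
clock: 10.65
position: [0.6917, 0.1489, 0.2799]
ee_rot: [0.004, 0.063, 0.998, -0.001]
contact_force: [0.0, 0.9, -0.4]
width: 0.0004
```

```bash
python3 - <<'E'
from h import *
tip=st()
snap('scene','s9'); crop('s9',230,180,330,255,8,'s9c')
snap('top','t9'); crop('t9',240,150,400,260,5,'t9c')
E
```

```text
t 10.65 box tip [ 20.1 227.  279.9] rotvec fix [-0.11  0.43 -0.27] F(box) [-0.09  0.93 -0.35] w 0.0004
```

View pics/s9c.png

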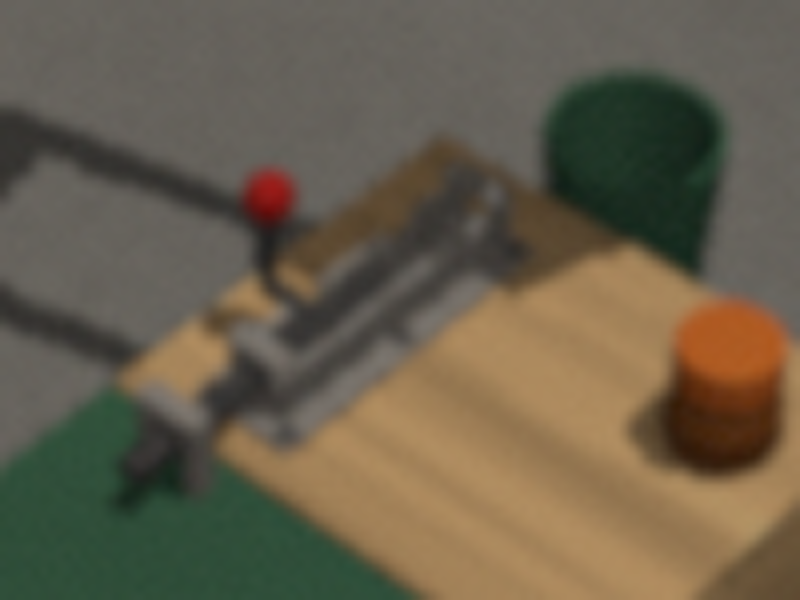

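View pics/t9c.png

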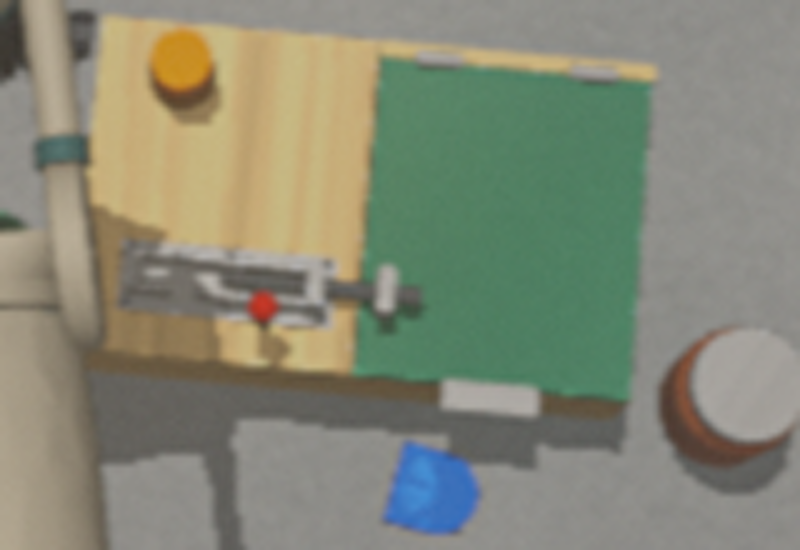

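The knob is at scene (269,195) and top (263,306). I'll triangulate it before and after to check that the handle is fully down.

```bash
python3 - <<'E'
from h import *
def tri(a,b):
    P=[];U=[]
    for f,u,v in(a,b):
        q=np.load('pics/'+f+'.npz'); P.append(q['K']@np.c_[q['R'],q['t']]);U.append(np.array([u,v],float))
    X=cv2.triangulatePoints(P[0],P[1],U[0],U[1]).ravel(); return tobox(X[:3]/X[3])
g=lambda x,o,s:o+(x+.5)/s-.5
print('before',tri(('t0',g(222,220,4),g(279,140,4)),('s0',g(466,170,4.4),g(111,170,4.4))))
print('after',tri(('t9',g(263,240,5),g(306,150,5)),('s9',g(269,230,8),g(195,180,8))))
E
```

```text
before [-84.57855235 111.41887714 164.13359506]
after [-83.96273672  59.08284489 164.69854099]
```

```bash
python3 - <<'E'
from h import *
st(); print(manip.sign_off())
E
```

```text
t 10.75 box tip [ 20.1 222.5 280.1] rotvec fix [-0.35  0.41 -0.45] F(box) [-0.07 -0.08  0.25] w 0.0005
the job is handed in; nothing more can be done
None
```

The job is done and handed in at about 10.8 s. No verdict was reported.

**What I did:** I pushed the lid shut with closed fingers and tipped the handle back to its stop. I then slid the bolt home by pushing on the knob's left side, and nudged the knob forward so the handle dropped into the second notch. The gripper was clear of everything at the end.

**Last checks:**
- **Handle:** the knob triangulates to box (-84.0, 59.1, 164.7) mm. Handle fully down in the second notch would be (-84.5, 60, 166).
- **Bolt:** knob triangulations before and after differ by about 52 mm along the bolt's slide, and the pictures show the rod through the staple. A reading just before the handle dropped gave about 50.5 mm. Both are past the 44 mm needed.
- **Lid:** it looks flush with the deck in the pictures; I did not measure its angle again.
- **Surroundings:** I saw no shift of the cup, glaze pot, slip jar or blue rib in the final pictures. I did not re-check the mug or the wooden rib, but the arm worked nowhere near them after the start.

**Contact force:** the wrist read about 45 N for a moment as the fingertips bottomed the lid. Only the fingertips should have been touching then, so I don't expect the 40 N limit on the arm and gripper body to apply.

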